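# Release the eccentric lock, push the clamp slide home on a flange and lock it

### The arm

A 6-joint arm with a two-finger parallel gripper is mounted at the origin on the work surface. World frame = base frame: x ahead of the robot, y to its left, z up, the work surface at z = 0. Lengths are in mm, angles in rad, forces in N, time in s.
With the tool pointing down it reaches from about 300 to 775 mm from the base axis. Payload 14.6 kg.
Tool frame: the origin (TCP) lies midway between the tips of the shut fingers; the grasp point (between the pads) lies 19 mm behind it; z points along the fingers, y is the direction in which the jaws open and shut (so a half turn about z gives the same grasp; the last joint's range is limited). The gripper opens to 94 mm and grips with 3 to 60 N. Pads are 16 mm wide; open, the fingers measure 119 mm over their backs; the gripper's body (75 mm by 177 mm) begins 78 mm behind the grasp point.
Start: joints at [-1.314, 0.3, 1.521, -0, 1.321, -0.067], TCP at [174.987, -521.41, 205.446] pointing down, gripper open.
Joint ranges: [-3.03, 3.03], [-0.79, 2.21], [0.23, 2.52], [-1.04, 4.18], [0, 3.07], [-2.55, 2.55]. Speed limits (rad/s): [2.22, 2.22, 2.57, 3.14, 3.14, 3.14].

### API

Orientations are given as [roll, pitch, yaw] about the fixed x, y, z axes, in that order (R = Rz(yaw) Ry(pitch) Rx(roll)).
In Python, from cell import manip gives the robot as it stands.
- The arm moves only by the tool play_rows, never from a script. Its argument "commands" is a list of rows, each an object of numbers: "x", "y", "z": the shift along the tool's x, y, z in m; "wx", "wy", "wz": the turn, a rotation vector about the tool's x, y, z in degrees; "grip": the opening, from 0 (shut) to 1 (fully open). In form: [{"x": .., "y": .., "z": .., "wx": .., "wy": .., "wz": .., "grip": ..}, ...]. A call has 1 to 20 rows; each row shifts and turns the commanded pose from where the row before left it, along the tool's axes as they then stand; what a row does not reach is not made up. A row lasts 1/8 s, in which the tool goes at most 62.5 mm and 10.7 degrees, less where a joint would pass 70% of its speed; a pose out of reach is approached as far as the arm can. A call is refused whole if a number of a shift passes 0.0625 or a number of a turn 10.7, either way. A call with a gripper value outside its range is refused whole. The fingers move at their own pace and stop on an object; "squeeze" is the grip in N (left out, the last holds). Time passes only in rows, so rows that do not move let the fingers close. It gives the time, the measured TCP pose, the force and the opening at its end, in the units of the state.
- manip.read_state(): the state, without advancing time (a new reading comes with each control period).
- manip.camera(name): name is "scene" or "top" or "wrist"; returns (picture, depth): 420x560x3 uint8, red, green, blue; 420x560 float32, mm along the optical axis (not along the pixel's ray), 0 where there is no reading.
- manip.camera_info(name): a dict with "intrinsics" (3x3 intrinsics, pixels), "camera_from_world" (4x4, takes a point from world to camera coordinates); the wrist camera has in their place "tool_from_camera" (4x4, takes a point from camera to tool coordinates, whose origin is the TCP and whose axes are the flange's). Camera axes: x right, y up, looking along -z (the intrinsics and any distortion apply to the point x, -y, -z); pixel columns grow to the right and rows downward; lengths in mm; the calibration is good to about 2 mm. The wrist camera is an equidistant fisheye: a pixel r from the principal point sees the ray r / f radians off the axis. A picture is of the moment at which its call begins: read the wrist's pose just before it. camera_info takes no time and is no camera call.
- manip.sign_off(): hands the job in, once; it reports no verdict.
The state is a dict: "clock": time; "joints": joint angles; "qd": joint speeds; "effort": joint torques, N m; "eef_pos": TCP position; "eef_rot": TCP orientation; "wrist_force": force on the tool from outside, world axes, zero at the start; "moment": the same for the moment, N m; "finger_gap": finger opening in mm.
Only numpy, scipy, OpenCV 4.12 (cv2) and the standard library are available. Lean on these libraries where they do the work, as an engineer would, in place of code of your own. Each camera call takes 0.05 s, during which the arm holds its last target.

### The job

Clamp the flange in the weld fixture: swing the lever with the red ball all the way back so that the cam shows its low point to the slide's roller, then push the slide forward by its yellow plate until its jaw has the flange firmly home against both brass dowels, and then swing the lever all the way forward again so that the cam locks behind the roller. Do it all by pushing with the fingers, nothing needs gripping; do not touch or lift the flange, and leave the other things where they are.

Things in the scene. Friction and masses are not known exactly. Their poses are not given: they have to be found in the camera images.
- fixture: weld fixture bolted to the table; base plate 320 (x) x 200 (y) x 16 mm. Origin: plate centre, on the table surface; +x forward, the way the slide is pushed (from the yellow plate to two brass dowels), +y left, z up; position and yaw vary. Slide axis at y = -40 mm. Lever stop pins (8 mm diameter, tops 72 mm above the table) at (-4, 52) and (-98, 50) mm.
- slide (a joint): slide position along the fixture's +x, m: 0 fully back, about 0.064 fully forward with its V jaw holding the flange against the dowels (0.070 end of travel without a flange). Starts at 0 to 0.008. About 3 N of friction; stays where left. The cam stops it at about 0.010 unless turned towards its low point.
- push_face (a point): centre of the rear face of the slide's yellow push plate, 63 mm above the table; moves with the slide. The face looks to the fixture's -x, is 64 mm wide (fixture y), 38 to 88 mm above the table; the plate is 12 mm thick. Room behind it is free.
- roller (a point): axis of the brass follower roller (18 mm diameter, 48 to 65 mm above the table) on the arm at the slide's left, 60 mm ahead of push_face and 55 mm to its left; moves with the slide past the cam.
- cam (a joint): angle of cam disc and lever, rad, growing anticlockwise from above: 0 locked (high point, red dot, to the roller's forward place; lever on its front stop), 2.27 low point to the roller's path, 2.30 lever on its rear stop. To release, swing the lever from front over the left side to the rear. Starts 0 to 0.12. Below about 1.5 it blocks the roller. 0.5 N m of friction (7 N at lever_bar); stays where left.
- cam_pivot (a point): the cam's upright axis at the lever's mid-height, 73 mm above the table; at x = -51, y = +41 mm in the fixture's frame. The disc is 48 mm in diameter, 10 mm off-centre, 50 to 62 mm above the table; the 26 mm hub on it reaches 91 mm.
- lever_bar (a point): centre of the lever bar, 75 mm out from the pivot, 73 mm above the table. The bar is level and radial, 12 mm wide, 66 to 80 mm above the table, ending in a red ball, 28 mm diameter, centred 104 mm from the pivot. In the fixture's frame it points 25 degrees left of +x at cam 0, 157 degrees at 2.30. Below it, from 55 mm out, only the plate (and the collar, top 36 mm).
- dowel_left (a point): brass stop dowel, 14 mm diameter, top 46 mm above the table (this point: its foot, 16 mm up), at x = 124, y = -14 mm in the fixture's frame.
- dowel_right (a point): the other brass stop dowel, alike, at x = 124, y = -66 mm in the fixture's frame.
- flange: the work: steel flange, 80 mm diameter, 16 mm thick, lying on the plate ahead of the V jaw, with an upright pipe stub, 48 mm diameter, top 76 mm above its underside; 0.6 to 0.95 kg. Origin: centre of underside. Seated on both dowels it is at x = 85, y = -40 mm in the fixture's frame; it starts 23 to 45 mm short of that and up to 8 mm aside.
- collar: brass spacer collar lying on the front left of the fixture plate, 44 mm across, 20 mm high; to be left alone. Origin: on its underside, near the middle.
- spare_ring: turned steel ring lying on the table, 72 mm across, 22 mm high; to be left alone. Origin: on its underside, near the middle.
- pipe_cutoff: dark pipe cut-off standing upright on the table, 48 mm across, 110 mm tall; to be left alone. Origin: on its underside, near the middle.
- spray_can: white spray can with a blue band standing on the table, 58 mm across, 165 mm tall; to be left alone. Origin: on its underside, near the middle.
- magnet_square: red triangular magnetic welding square lying flat, legs 100 mm, 14 mm thick; to be left alone. Origin: on its underside, near the middle.
- chipping_hammer: chipping hammer lying flat, 260 mm long, 24 mm high; to be left alone. Origin: on its underside, near the middle.
- wire_brush: wire brush with wooden back lying flat, 260 mm long, 36 mm high; to be left alone. Origin: on its underside, near the middle.
- grinder: blue angle grinder lying on the table, about 320 mm long, 70 mm high; to be left alone. Origin: on its underside, near the middle.
Mind the look-alikes: they are no part of the job. Of the things like the flange, leave any that is blue, orange or turquoise; of the rest the larger one is meant.

How it is judged (in metres and radians):
On the way, in this order (a step that is already met when the one before it is completed fails the run):
1. the cam is turned to its low point while the slide still stands back (value of joint cam above 2 rad and value of joint slide below 0.016 m), for 0.2 s.
2. with the cam still at its low point, the slide is pushed fully forward (value of joint cam above 1.9 rad and value of joint slide above 0.061 m), for 0.2 s.
At the end, for the whole second after the job is handed in: The cam is back in its locked position (within 0.2 rad of its front stop), the slide is fully forward (within 3 mm of 64 mm), and the flange lies flat and at rest against both dowels (within 3 mm of x = 85, y = -40 mm in the fixture's frame) (value of joint cam below 0.2 rad and value of joint slide above 0.061 m and x of flange in the frame of fixture between 0.082 and 0.088 m and y of flange in the frame of fixture between -0.043 and -0.037 m and z of flange in the frame of fixture between 0.013 and 0.019 m and angle between flange's own z axis and vertical below 0.05 rad and linear speed of flange below 0.01 m/s and velocity of joint slide between -0.005 and 0.005 m/s and velocity of joint cam between -0.05 and 0.05 rad/s); the robot touches nothing.
It fails at once if the flange is touched by the robot (contact force between any of the fingers, the arm and flange above 1 N).
It fails at once if the flange is lifted or tipped (z of flange in the frame of fixture above 0.024 m or angle between flange's own z axis and vertical above 0.2 rad).
It fails at once if a bystander is pushed or carried away (more than 25 mm) (distance of any of collar, spare_ring, pipe_cutoff, spray_can, magnet_square, chipping_hammer, wire_brush, grinder from where it was at the start of the episode above 0.025 m).
It also fails if it takes over 64 s, if anything falls off the work surface, if the arm or the gripper's body presses on something with over 40 N, if the wrist force passes 120 N, or if a joint passes its speed limit or range.

## Working session

There is one attempt and no reset: what is moved stays moved. The work goes in short steps, Python scripts to look and compute and a tool call to move; the robot and the scene stay as the last step left them, time stands still between calls to the robot, and variables do not carry over. Pictures are saved under pics/ and viewed, and the job is handed in when it is done.

Besides the shell and the picture viewer there is one more tool, called after "Emit:" by a JSON object that holds its "fn" and its "kwargs", one argument or row to a line. play_rows: Moves the arm, as the interface text tells. Its arguments: {"type":"object","properties":{"commands":{"type":"array"},"squeeze":{"type":"number"}},"required":["commands"]}

```bash
ls; mkdir -p pics
python3 - <<'E'
from cell import manip
import cv2,numpy as np
print(manip.read_state())
for n in("scene","top"):
    p,d=manip.camera(n); cv2.imwrite(f"pics/{n}0.png",p[:,:,::-1]); np.savez(f"{n}0.npz",p=p,d=d)
    print(manip.camera_info(n), d.min(), d.max())
print(manip.camera_info("wrist"))
E
```

```text
pics
{'clock': 0.0, 'joints': array([-1.31360397e+00,  3.00473860e-01,  1.52160093e+00, -7.44183964e-06,
        1.32065117e+00, -6.65904367e-02]), 'qd': array([-4.02344017e-04,  1.10922497e-03,  7.21069865e-04,  6.41007318e-04,
       -4.92544072e-04, -4.79765166e-05]), 'effort': array([-6.50668153e-04, -5.31811702e+01, -3.52733696e+01,  7.07679545e-02,
        2.44206889e-02, -4.83006556e-05]), 'eef_pos': array([ 174.91973305, -521.17059839,  204.87640689]), 'eef_rot': array([-3.14046138e+00, -6.82195770e-05,  3.23784600e-01]), 'wrist_force': array([-0.98360039,  0.0997298 , -0.9711857 ]), 'moment': array([-0.04822113,  0.04061779,  0.00454646]), 'finger_gap': 94.03944651368057}
{'intrinsics': array([[509.90205288,   0.        , 285.02101349],
       [  0.        , 509.90205288, 210.52543523],
       [  0.        ,   0.        ,   1.        ]]), 'camera_from_world': array([[ 8.73505240e-01,  4.86458155e-01,  1.86295134e-02,
        -5.05631604e+02],
       [-3.58646215e-01,  6.17180642e-01,  7.00329171e-01,
         1.56155532e+02],
       [ 3.29183061e-01, -6.18422605e-01,  7.1357
[... 515 characters left out ...]
30e-01, -1.04979564e-02,  9.87441064e-01,
        -1.39022206e+03],
       [ 0.00000000e+00,  0.00000000e+00,  0.00000000e+00,
         1.00000000e+00]])} 0.0 2449.0203
{'intrinsics': array([[325.1922621 ,   0.        , 278.56080783],
       [  0.        , 325.1922621 , 210.99200808],
       [  0.        ,   0.        ,   1.        ]]), 'tool_from_camera': array([[-1.00145775e-03,  9.64379014e-01,  2.64522426e-01,
         7.72363590e+01],
       [ 9.99999470e-01,  9.03031796e-04,  4.93690876e-04,
        -3.89964499e-02],
       [ 2.37232959e-04,  2.64522780e-01, -9.64379408e-01,
        -1.79665489e+02],
       [ 0.00000000e+00,  0.00000000e+00,  0.00000000e+00,
         1.00000000e+00]])}
```

View pics/scene0.png

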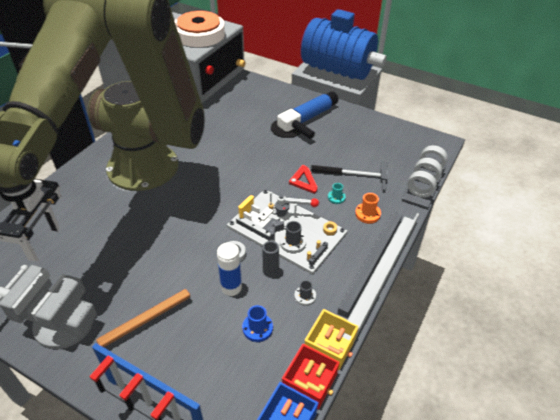

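View pics/top0.png

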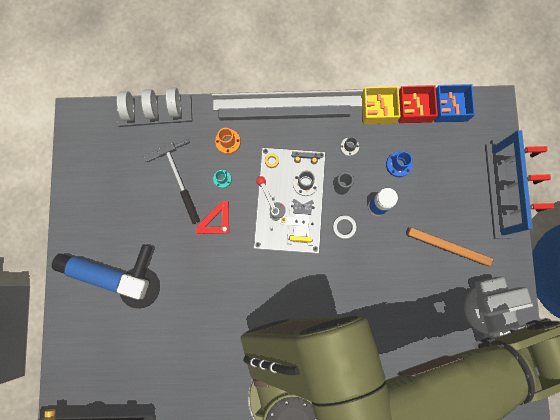

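Top view: the fixture plate spans (255..325, 148..253). Flange-like things: orange (227,140), turquoise (222,178), blue (400,163), a small steel one (350,146) on the table, and the larger steel one (306,183) on the plate ahead of the V jaw. The last is the one meant. I'll enlarge the fixture to confirm it.

Run:
```python
import cv2,numpy as np
p=cv2.imread("pics/top0.png")[135:260,240:380]
cv2.imwrite("pics/top0c.png",cv2.resize(p,None,fx=4.8,fy=4.8,interpolation=cv2.INTER_CUBIC))
p=cv2.imread("pics/scene0.png")[180:280,215:365]
cv2.imwrite("pics/scene0c.png",cv2.resize(p,None,fx=5,fy=5,interpolation=cv2.INTER_CUBIC))
```

```text
(no output)
```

View pics/top0c.png

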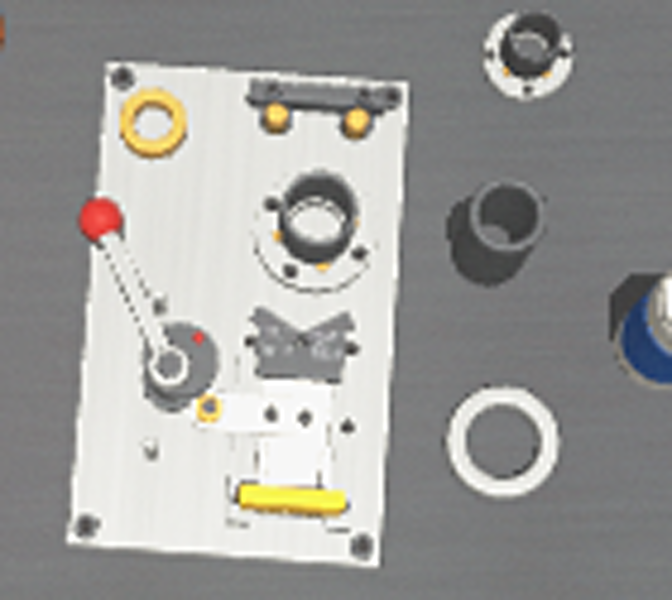

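View pics/scene0c.png

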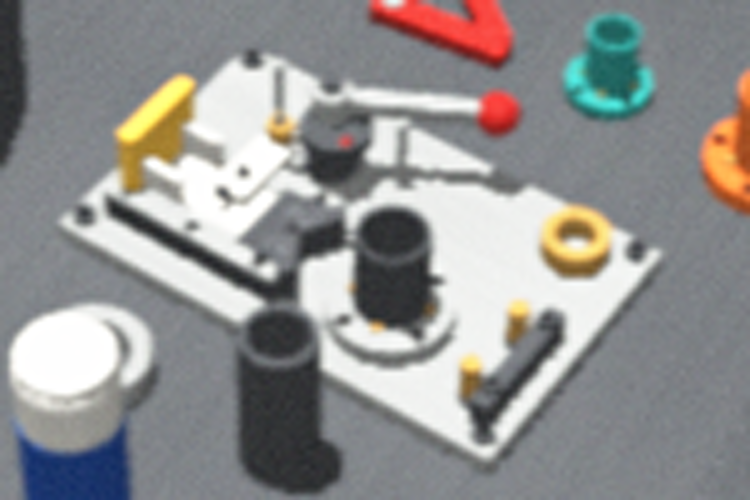

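The crop confirms it: the larger steel flange (crop 315,235) sits on the plate ahead of the grey V jaw, and the two dowels are at (276,118) and (357,122). The lever's ball is at (100,220), forward left. The yellow plate is at (292,500). Next I'll measure the fixture frame.

```bash
cat > h.py <<'E'
import cv2,numpy as np
from cell import manip
def ray(n,uv,z,info=None):
    """pixel -> world point at height z (mm)"""
    i=info or manip.camera_info(n);K=i["intrinsics"];T=i["camera_from_world"]
    R=T[:3,:3];c=-R.T@T[:3,3]
    d=R.T@np.array([(uv[0]-K[0,2])/K[0,0],-(uv[1]-K[1,2])/K[1,1],-1.])
    return c+d*(z-c[2])/d[2]
def proj(n,X):
    i=manip.camera_info(n);K=i["intrinsics"];T=i["camera_from_world"]
    p=T[:3,:3]@np.asarray(X,float)+T[:3,3]
    return np.array([K[0,0]*p[0]/-p[2]+K[0,2],K[1,1]*-p[1]/-p[2]+K[1,2]])
def blob(m):
    n,l,s,c=cv2.connectedComponentsWithStats(m.astype(np.uint8)); k=1+np.argmax(s[1:,4]); return l==k,c[k],s[k]
E
python3 - <<'E'
from h import *
for n,(x0,y0,x1,y1) in dict(top=(250,140,335,260),scene=(220,185,355,275)).items():
    p=np.load(n+"0.npz")["p"].astype(int); d=np.load(n+"0.npz")["d"]
    win=np.zeros(p.shape[:2],bool); win[y0:y1,x0:x1]=1
    r,g,b=p[...,0],p[...,1],p[...,2]
    red=win&(r>150)&(g<80)&(b<90); m,c,s=blob(red); print(n,"red ball",c,s, "z73->",ray(n,c,73), 'depth',np.median(d[m]))
    yel=win&(r>180)&(g>140)&(b<110); 
    nn,l,s,c=cv2.connectedComponentsWithStats(yel.astype(np.uint8))
    for k in range(1,nn):
        if s[k,4]>4: print(" yellow",c[k].round(1),s[k])
    white=win&(p.min(2)>150)
    m,c,s=blob(white); 
    hull=cv2.convexHull(np.argwhere(m)[:,::-1].astype(np.float32))
    W=np.array([ray(n,q,16)[:2] for q in hull[:,0]],np.float32)
    print(" plate world rect",cv2.minAreaRect(W))
E
```

```text
top red ball [260.24444444 180.02222222] [257 177   8   8  45] z73-> [636.9053418   77.51440279  73.        ] depth 1409.7999
 yellow [266.6 159.5] [265 155   5  10  25]
 yellow [275.8 159.6] [273 155   5  11  22]
 yellow [297.3 158.4] [295 157   5   4  10]
 yellow [314.1 159.5] [312 158   5   4  11]
 yellow [271. 166.] [269 166   5   1   5]
 yellow [300.1 238.7] [290 236  22   6  94]
 plate world rect ((587.0179443359375, -10.239028930664062), (198.86851501464844, 319.49627685546875), 84.4190902709961)
scene red ball [309.32051282 187.1025641 ] [298 185  19   7  78] z73-> [593.64829118 130.82793891  73.        ] depth 1723.5962
 yellow [246.2 203. ] [239 197  15  12  31]
 yellow [270.4 205.8] [269 205   4   2   5]
 yellow [327.  224.6] [325 223   6   5   9]
 yellow [333.2 225.2] [332 224   3   4   5]
 yellow [329.2 230.4] [324 229  12   3  13]
 plate world rect ((591.58935546875, 10.567291259765625), (248.47283935546875, 323.4756164550781), 84.24308013916016)
```

```bash
cat >> h.py <<'E'
C=np.array([587.0,-10.2]);YAW=np.deg2rad(-5.6)
def F(x,y,C=None,yaw=None):
    C=globals()['C'] if C is None else C; yaw=YAW if yaw is None else yaw
    return C+np.array([np.cos(yaw)*x-np.sin(yaw)*y,np.sin(yaw)*x+np.cos(yaw)*y])
def toF(w):
    d=np.asarray(w)[:2]-C; return np.array([np.cos(YAW)*d[0]+np.sin(YAW)*d[1],-np.sin(YAW)*d[0]+np.cos(YAW)*d[1]])
E
python3 - <<'E'
from h import *
for n,q in [("top",(260.24,180.02)),("scene",(315.0,201.9))]:
    b=toF(ray(n,q,73)); v=b-[-51,41]; print(n,"ball F",b,"r",np.hypot(*v),"ang",np.rad2deg(np.arctan2(v[1],v[0]))-25)
print("dowels top",toF(ray("top",(297.3,158.4),46)),toF(ray("top",(314.1,159.5),46)))
print("dowels scene",toF(ray("scene",(318.7,242.3),46)),toF(ray("scene",(309.4,253.2),46)))
# yellow plate top edge: crop centre
print("yellow topc",toF(ray("top",(300.1,238.7),88)), "yellow depth")
from collections import Counter
for n,pts in dict(top=[F(*c) for c in [(160,100),(160,-100),(-160,-100),(-160,100)]]).items():
    for c in pts: print(n,proj(n,[*c,16]).round(1),proj("scene",[*c,16]).round(1))
im={n:cv2.resize(cv2.imread(f"pics/{n}0.png"),None,fx=4,fy=4,interpolation=cv2.INTER_CUBIC) for n in("top","scene")}
for n in im:
    def P(x,y,z): 
        q=proj(n,[*F(x,y),z]); q=tuple(int(v*4+1.5) for v in q); cv2.circle(im[n],q,3,(255,0,255),-1)
    for x,y,z in [(160,100,16),(160,-100,16),(-160,-100,16),(-160,100,16),(124,-14,46),(124,-66,46),(-51,41,91),(-4,52,72),(-98,50,72)]: P(x,y,z)
    x0,y0=dict(top=(240,140),scene=(220,180))[n]
    cv2.imwrite(f"pics/ov_{n}.png",im[n][y0*4:y0*4+500,x0*4:x0*4+600])
E
```

```text
top ball F [41.11358905 92.17956943] r 105.37676031653945 ang 4.057148512839692
scene ball F [43.89630244 94.46797613] r 108.9225995313333 ang 4.3984683171864845
dowels top [123.26461356 -14.33536553] [123.45393989 -66.16011267]
dowels scene [130.65407168 -18.98517429] [130.88884111 -70.13230603]
yellow topc [-128.05668887  -38.90357449] yellow depth
top [261.8 147.2] [346.3 229.3]
top [325.  151.5] [311.7 270.9]
top [318.7 252.9] [225.5 223.5]
top [253.4 248.1] [263.5 188.1]
```

View pics/ov_top.png

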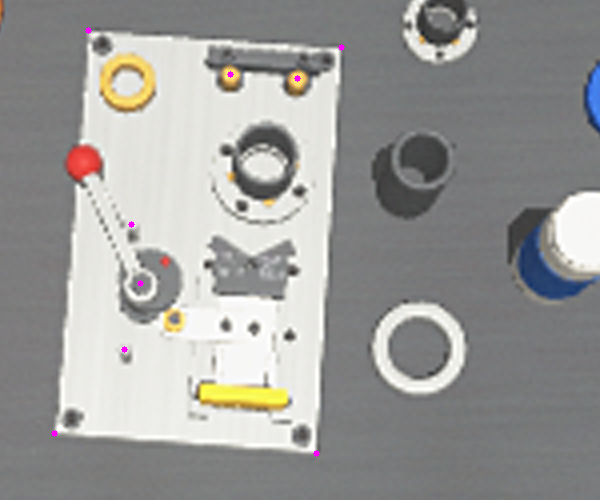

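View pics/ov_scene.png

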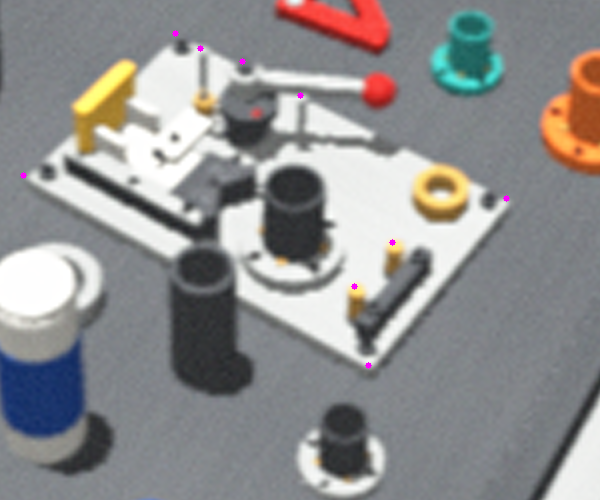

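The frame checks out. The plate rectangle measures 199×319.5 mm, the dowels land within 1 mm in the top view, and the ball is at r≈105 with cam ≈0.07 rad. I'll turn the tool to yaw 84.4° so that tool x = fixture +y and tool y = fixture +x, then shut the fingers. Before moving I'll compute clearances and waypoints.

```bash
cat >> h.py <<'E'
def tcpF():
    s=manip.read_state(); return toF(s["eef_pos"]),s["eef_pos"][2],s
def wp(th,side,r=76):
    """finger centre (fixture mm) for bar angle th deg (fixture), side=+1 pushes anticlockwise"""
    t=np.deg2rad(th);u=np.array([np.cos(t),np.sin(t)]);n=np.array([-u[1],u[0]])
    off=6+12.5*abs(n[0])+8*abs(n[1])
    return np.array([-51,41])+r*u-side*n*off
E
python3 - <<'E'
from h import *
for nm,q,z in [("collar",(271,160.5),36),("can",(386,200),165),("pipe",(345.5,179.5),110)]:
    w=ray("top",q,z); print(nm,w.round(),toF(w).round())
for th in range(29,160,8): print(th,wp(th,1).round(1))
for th in range(157,20,-8): print(th,wp(th,-1).round(1))
print(tcpF())
E
```

```text
collar [706.  45.  36.] [114.  67.]
can [ 550. -275.  165.] [ -11. -268.]
pipe [ 624. -173.  110.] [  52. -159.]
29 [24.7 61.2]
37 [21.7 70.8]
45 [17.2 80.2]
53 [11.3 89.2]
61 [ 4.  97.4]
69 [ -4.6 104.6]
77 [-14.4 110.6]
85 [-25.3 115. ]
93 [-36.1 117.9]
101 [-46.1 119.4]
109 [-56.4 119.5]
117 [-67.  118.1]
125 [-77.5 115.2]
133 [-87.8 110.6]
141 [-97.4 104.4]
149 [-106.2   96.7]
157 [-113.8   87.5]
157 [-128.1   53.9]
149 [-126.1   63.6]
141 [-122.7   73.2]
133 [-117.9   82.5]
125 [-111.7   91.3]
117 [-104.    99.3]
109 [-95.1 106.2]
101 [-84.9 111.8]
93 [-73.9 115.9]
85 [-63.5 118.4]
77 [-53.4 119.5]
69 [-42.9 119.3]
61 [-32.4 117.6]
53 [-21.9 114.2]
45 [-11.8 109.2]
37 [ -2.3 102.6]
29 [ 6.2 94.5]
21 [13.5 85. ]
(array([-360.2230568 , -548.75465811]), np.float64(204.95617953605716), {'clock': 0.1, 'joints': array([-1.31358492e+00,  3.00386742e-01,  1.52152535e+00,  4.04864900e-05,
        1.32069774e+00, -6.66134770e-02]), 'qd': array([ 0.00060793, -0.00145142, -0.00086623,  0.00105705,  0.00243811,
        0.00024595]), 'effort': array([-1.76589194e-03, -5.32649624e+01, -3.53288019e+01,  7.08762067e-02,
        2.34931108e-02, -6.76391073e-05]), 'eef_pos': array([ 174.94707298, -521.18406117,  204.95617954]), 'eef_rot': array([-3.14058034e+00, -1.06837447e-04,  3.23814786e-01]), 'wrist_force': array([ 0.95318505, -0.34596203,  0.55158593]), 'moment': array([-0.01807458,  0.0148917 ,  0.03371402]), 'finger_gap': 94.02302748617787})
```

Emit:
{"fn": "play_rows", "kwargs": {
  "commands": [
    {"wz": -9.4,"grip": 0},
    {"wz": -9.4,"grip": 0},
    {"wz": -9.4,"grip": 0},
    {"wz": -9.4,"grip": 0},
    {"wz": -9.4,"grip": 0},
    {"wz": -9.4,"grip": 0},
    {"wz": -9.4,"grip": 0},
    {"grip": 0}
  ],
  "squeeze": 15
}}

```text
$.commands[0]: bad value
```

Run:
```python
from h import *
f,z,s=tcpF(); print(f,z,np.rad2deg(s["eef_rot"]),s["finger_gap"],s["clock"],s["joints"])
print("delta to start", wp(29,1)+[6,-10]-f)
```

```text
[-360.2230568  -548.75465811] 204.95617953605716 [-1.79941999e+02 -6.12133483e-03  1.85532206e+01] 94.02302748617787 0.1 [-1.31358492e+00  3.00386742e-01  1.52152535e+00  4.04864900e-05
  1.32069774e+00 -6.66134770e-02]
delta to start [390.93320924 599.93249334]
```

The call was refused, probably because each row needs every key.

Emit:
{"fn": "play_rows", "kwargs": {
  "commands": [
    {"x": 0,"y": 0,"z": 0,"wx": 0,"wy": 0,"wz": -9.4,"grip": 0},
    {"x": 0,"y": 0,"z": 0,"wx": 0,"wy": 0,"wz": -9.4,"grip": 0},
    {"x": 0,"y": 0,"z": 0,"wx": 0,"wy": 0,"wz": -9.4,"grip": 0},
    {"x": 0,"y": 0,"z": 0,"wx": 0,"wy": 0,"wz": -9.4,"grip": 0},
    {"x": 0,"y": 0,"z": 0,"wx": 0,"wy": 0,"wz": -9.4,"grip": 0},
    {"x": 0,"y": 0,"z": 0,"wx": 0,"wy": 0,"wz": -9.4,"grip": 0},
    {"x": 0,"y": 0,"z": 0,"wx": 0,"wy": 0,"wz": -9.4,"grip": 0},
    {"x": 0,"y": 0,"z": 0,"wx": 0,"wy": 0,"wz": 0,"grip": 0}
  ],
  "squeeze": 15
}}

```text
clock: 1.1
eef_pos: [175.0, -521.3, 205.2]
eef_rot: [-3.141, -0.001, 1.471]
wrist_force: [-0.3, -0.4, -0.2]
finger_gap: 17.5
```

Run:
```python
from h import *
f,z,s=tcpF(); print(f,z,np.rad2deg(s["eef_rot"]),s["finger_gap"],s["clock"],s["joints"])
print("delta to start", wp(29,1)+[5,-6]-f)
```

```text
[-360.20635406 -548.85165259] 205.15146546519375 [-1.79987983e+02 -3.36893524e-02  8.42950799e+01] 17.53863206364035 1.1 [-1.31360282e+00  3.00209336e-01  1.52129382e+00  9.09888649e-06
  1.32071371e+00 -1.21403549e+00]
delta to start [389.91650651 604.02948783]
```

Emit:
{"fn": "play_rows", "kwargs": {
  "commands": [
    {"x": 0.0378,"y": 0.0244,"z": 0,"wx": 0,"wy": 0,"wz": 0,"grip": 0},
    {"x": 0.0378,"y": 0.0244,"z": 0,"wx": 0,"wy": 0,"wz": 0,"grip": 0},
    {"x": 0.0378,"y": 0.0244,"z": 0,"wx": 0,"wy": 0,"wz": 0,"grip": 0},
    {"x": 0.0378,"y": 0.0244,"z": 0,"wx": 0,"wy": 0,"wz": 0,"grip": 0},
    {"x": 0.0378,"y": 0.0244,"z": 0,"wx": 0,"wy": 0,"wz": 0,"grip": 0},
    {"x": 0.0378,"y": 0.0244,"z": 0,"wx": 0,"wy": 0,"wz": 0,"grip": 0},
    {"x": 0.0378,"y": 0.0244,"z": 0,"wx": 0,"wy": 0,"wz": 0,"grip": 0},
    {"x": 0.0378,"y": 0.0244,"z": 0,"wx": 0,"wy": 0,"wz": 0,"grip": 0},
    {"x": 0.0378,"y": 0.0244,"z": 0,"wx": 0,"wy": 0,"wz": 0,"grip": 0},
    {"x": 0.0378,"y": 0.0244,"z": 0,"wx": 0,"wy": 0,"wz": 0,"grip": 0},
    {"x": 0.0378,"y": 0.0244,"z": 0,"wx": 0,"wy": 0,"wz": 0,"grip": 0},
    {"x": 0.0378,"y": 0.0244,"z": 0,"wx": 0,"wy": 0,"wz": 0,"grip": 0},
    {"x": 0.0378,"y": 0.0244,"z": 0,"wx": 0,"wy": 0,"wz": 0,"grip": 0},
    {"x": 0.0378,"y": 0.0244,"z": 0,"wx": 0,"wy": 0,"wz": 0,"grip": 0},
    {"x": 0.0378,"y": 0.0244,"z": 0,"wx": 0,"wy": 0,"wz": 0,"grip": 0},
    {"x": 0.0378,"y": 0.0244,"z": 0,"wx": 0,"wy": 0,"wz": 0,"grip": 0},
    {"x": 0,"y": 0,"z": 0,"wx": 0,"wy": 0,"wz": 0,"grip": 0},
    {"x": 0,"y": 0,"z": 0,"wx": 0,"wy": 0,"wz": 0,"grip": 0}
  ]
}}

```text
clock: 3.35
eef_pos: [622.7, 41.7, 205.1]
eef_rot: [-3.141, 0.0, 1.47]
wrist_force: [-0.1, 0.2, 0.5]
finger_gap: 0.8
```

Run:
```python
from h import *
f,z,s=tcpF(); print(f,z,np.rad2deg(s["eef_rot"]),s["finger_gap"],s["clock"],s["joints"])
print("delta to start", wp(29,1)+[5,-6]-f)
p,d=manip.camera("wrist"); cv2.imwrite("pics/w1.png",p[:,:,::-1]); np.savez("w1.npz",p=p,d=d)
```

```text
[30.42967726 55.12475469] 205.0758348147834 [-1.79956441e+02  1.22416128e-02  8.42181471e+01] 0.8039614431066071 3.35 [ 8.23231256e-03  4.67868518e-01  1.29159114e+00 -1.31893293e-04
  1.38291200e+00  1.09169450e-01]
delta to start [-0.71952482  0.05308055]
```

View pics/w1.png

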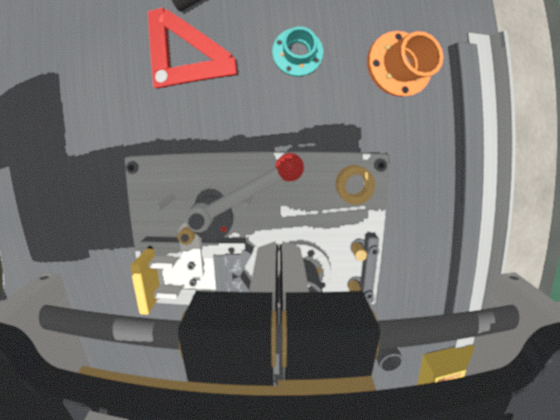

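The wrist view shows the hub at (200,218), the ball at (290,167), and the fingers right of the lever over free plate. I'll cast both into the fixture frame as a second check before descending.

```bash
cat >> h.py <<'E'
from scipy.spatial.transform import Rotation as Rn
def wray(uv,z,pos,rpy):
    i=manip.camera_info("wrist");K=i["intrinsics"];T=i["tool_from_camera"]
    a=np.array([uv[0]-K[0,2],uv[1]-K[1,2]])/K[0,0];r=np.hypot(*a)
    d=np.array([np.sin(r)*a[0]/r,-np.sin(r)*a[1]/r,-np.cos(r)])
    R=Rn.from_euler("xyz",rpy).as_matrix()
    c=R@T[:3,3]+pos; d=R@T[:3,:3]@d
    return c+d*(z-c[2])/d[2]
E
python3 - <<'E'
from h import *
s=manip.read_state()
p=np.load("w1.npz")["p"].astype(int)
red=(p[...,0]>110)&(p[...,1]<50)&(p[...,2]<50); red[:140]=0
m,c,st=blob(red); print(c,st)
for nm,q,z in [("ball",c,73),("hub",(199.5,217),91),("plate TL",(128,156),16),("plate TR",(388,152),16),("bolt dowelL",(361,248),46),("dowelR",(355,284),46),("yellow top edge rear",(136,283),88)]:
    w=wray(q,z,s["eef_pos"],s["eef_rot"]); print(nm,toF(w).round(1))
E
```

```text
[290.59168704 168.2200489 ] [277 155  26  25 409]
ball [42.3 89.1]
hub [-45.5  45.6]
plate TL [-153.1  101. ]
plate TR [159.4 102.1]
bolt dowelL [124.8  -5.5]
dowelR [121.6 -52.1]
yellow top edge rear [-127.3  -31.4]
```

The three views agree within a few mm. Descending right of the bar to z≈58.

Emit:
{"fn": "play_rows", "kwargs": {
  "commands": [
    {"x": 0,"y": 0,"z": 0.03,"wx": 0,"wy": 0,"wz": 0,"grip": 0},
    {"x": 0,"y": 0,"z": 0.03,"wx": 0,"wy": 0,"wz": 0,"grip": 0},
    {"x": 0,"y": 0,"z": 0.03,"wx": 0,"wy": 0,"wz": 0,"grip": 0},
    {"x": 0,"y": 0,"z": 0.03,"wx": 0,"wy": 0,"wz": 0,"grip": 0},
    {"x": 0,"y": 0,"z": 0.027,"wx": 0,"wy": 0,"wz": 0,"grip": 0},
    {"x": 0,"y": 0,"z": 0,"wx": 0,"wy": 0,"wz": 0,"grip": 0},
    {"x": 0,"y": 0,"z": 0,"wx": 0,"wy": 0,"wz": 0,"grip": 0}
  ]
}}

```text
clock: 4.28
eef_pos: [623.5, 41.5, 60.0]
eef_rot: [3.14, -0.0, 1.471]
wrist_force: [-0.4, 0.6, 1.2]
finger_gap: 0.6
```

Run:
```python
from h import *
f,z,s=tcpF(); print(f,z,np.rad2deg(s["eef_rot"]),s["wrist_force"],s["clock"])
prev=f
for th in list(range(33,154,8))+[155,157]:
    w=wp(th,1); print(th,w.round(1),(w-prev)[::-1].round(1)); prev=w
```

```text
[31.25276951 55.03879121] 59.96957910256952 [ 1.79903639e+02 -1.14409953e-02  8.42850893e+01] [-0.3886688   0.58230953  1.16286087] 4.275
33 [23.4 66. ] [11.  -7.9]
41 [19.6 75.6] [ 9.6 -3.7]
49 [14.5 84.8] [ 9.2 -5.2]
57 [ 7.9 93.4] [ 8.6 -6.6]
65 [-1.000e-01  1.011e+02] [ 7.7 -8. ]
73 [ -9.4 107.7] [ 6.6 -9.3]
81 [-19.8 113. ] [  5.3 -10.4]
89 [-31.  116.7] [  3.7 -11.3]
97 [-41.  118.8] [  2.1 -10. ]
105 [-51.2 119.6] [  0.8 -10.2]
113 [-61.7 119. ] [ -0.6 -10.5]
121 [-72.3 116.9] [ -2.1 -10.6]
129 [-82.7 113.1] [ -3.8 -10.4]
137 [-92.7 107.7] [ -5.4 -10. ]
145 [-101.9  100.7] [-7.  -9.3]
153 [-110.2   92.3] [-8.5 -8.2]
155 [-112.    89.9] [-2.3 -1.9]
157 [-113.8   87.5] [-2.4 -1.8]
```

Emit:
{"fn": "play_rows", "kwargs": {
  "commands": [
    {"x": 0.011,"y": -0.008,"z": 0,"wx": 0,"wy": 0,"wz": 0,"grip": 0},
    {"x": 0.0096,"y": -0.0037,"z": 0,"wx": 0,"wy": 0,"wz": 0,"grip": 0},
    {"x": 0.0092,"y": -0.0052,"z": 0,"wx": 0,"wy": 0,"wz": 0,"grip": 0},
    {"x": 0.0086,"y": -0.0066,"z": 0,"wx": 0,"wy": 0,"wz": 0,"grip": 0},
    {"x": 0.0077,"y": -0.008,"z": 0,"wx": 0,"wy": 0,"wz": 0,"grip": 0},
    {"x": 0.0066,"y": -0.0093,"z": 0,"wx": 0,"wy": 0,"wz": 0,"grip": 0},
    {"x": 0.0053,"y": -0.0104,"z": 0,"wx": 0,"wy": 0,"wz": 0,"grip": 0},
    {"x": 0.0037,"y": -0.0113,"z": 0,"wx": 0,"wy": 0,"wz": 0,"grip": 0},
    {"x": 0.0021,"y": -0.01,"z": 0,"wx": 0,"wy": 0,"wz": 0,"grip": 0},
    {"x": 0,"y": 0,"z": 0,"wx": 0,"wy": 0,"wz": 0,"grip": 0}
  ]
}}

```text
clock: 5.52
eef_pos: [557.4, 113.1, 60.1]
eef_rot: [3.139, -0.001, 1.472]
wrist_force: [1.0, -0.3, 0.7]
finger_gap: 0.2
```

Run:
```python
from h import *
f,z,s=tcpF(); print(f,z,s["wrist_force"],s["clock"],"want",wp(97,1))
p,d=manip.camera("scene"); cv2.imwrite("pics/s2.png",cv2.resize(p[150:300,180:380,::-1],None,fx=4,fy=4))
```

```text
[-41.45502003 119.860259  ] 60.06715741199368 [ 0.96988629 -0.32149003  0.69937743] 5.525 want [-41.02475732 118.79555253]
```

View pics/s2.png

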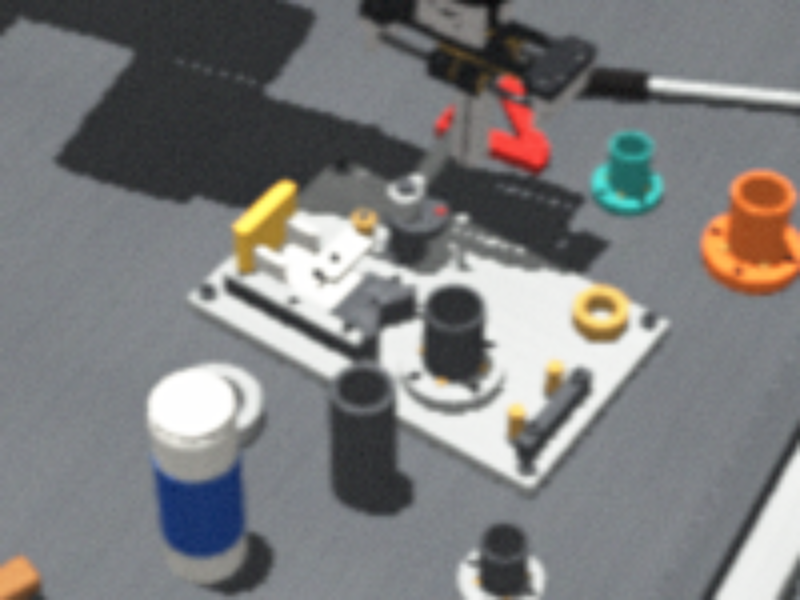

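The lever now points left, with the ball near crop (445,122) just behind the finger. Continuing the swing.

Emit:
{"fn": "play_rows", "kwargs": {
  "commands": [
    {"x": 0.0,"y": -0.01,"z": 0,"wx": 0,"wy": 0,"wz": 0,"grip": 0},
    {"x": -0.0006,"y": -0.0105,"z": 0,"wx": 0,"wy": 0,"wz": 0,"grip": 0},
    {"x": -0.0021,"y": -0.0106,"z": 0,"wx": 0,"wy": 0,"wz": 0,"grip": 0},
    {"x": -0.0038,"y": -0.0104,"z": 0,"wx": 0,"wy": 0,"wz": 0,"grip": 0},
    {"x": -0.0054,"y": -0.01,"z": 0,"wx": 0,"wy": 0,"wz": 0,"grip": 0},
    {"x": -0.007,"y": -0.0093,"z": 0,"wx": 0,"wy": 0,"wz": 0,"grip": 0},
    {"x": -0.0085,"y": -0.0082,"z": 0,"wx": 0,"wy": 0,"wz": 0,"grip": 0},
    {"x": 0,"y": 0,"z": 0,"wx": 0,"wy": 0,"wz": 0,"grip": 0}
  ]
}}

```text
clock: 6.58
eef_pos: [486.0, 92.3, 59.2]
eef_rot: [3.14, -0.001, 1.472]
wrist_force: [0.7, 1.1, 0.1]
finger_gap: 0.2
```

Run:
```python
from h import *
f,z,s=tcpF(); print(f,z,s["wrist_force"],s["clock"],"want",wp(153,1),wp(157,1)-f)
```

```text
[-110.54346814   92.14243313] 59.223825570143774 [0.70548517 1.09780746 0.10208172] 6.575 want [-110.18014269   92.25681435] [-3.28476956 -4.64933101]
```

Emit:
{"fn": "play_rows", "kwargs": {
  "commands": [
    {"x": -0.0024,"y": -0.0018,"z": 0,"wx": 0,"wy": 0,"wz": 0,"grip": 0},
    {"x": -0.0022,"y": -0.0015,"z": 0,"wx": 0,"wy": 0,"wz": 0,"grip": 0},
    {"x": -0.0015,"y": -0.0007,"z": 0,"wx": 0,"wy": 0,"wz": 0,"grip": 0}
  ]
}}

```text
clock: 6.95
eef_pos: [483.1, 88.0, 59.4]
eef_rot: [3.137, -0.003, 1.472]
wrist_force: [13.0, 17.4, -2.7]
finger_gap: 0.4
```

Run:
```python
from h import *
f,z,s=tcpF(); print(f,z,s["wrist_force"],s["clock"])
p,d=manip.camera("wrist"); cv2.imwrite("pics/w3.png",p[:,:,::-1])
p,d=manip.camera("scene"); cv2.imwrite("pics/s3.png",cv2.resize(p[150:300,180:380,::-1],None,fx=4,fy=4))
```

```text
[-112.95593897   87.56587259] 59.37640617168963 [13.04639936 17.44593967 -2.66059788] 6.95
```

View pics/w3.png

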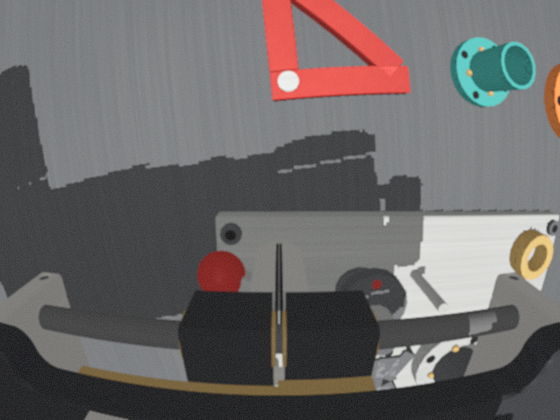

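View pics/s3.png

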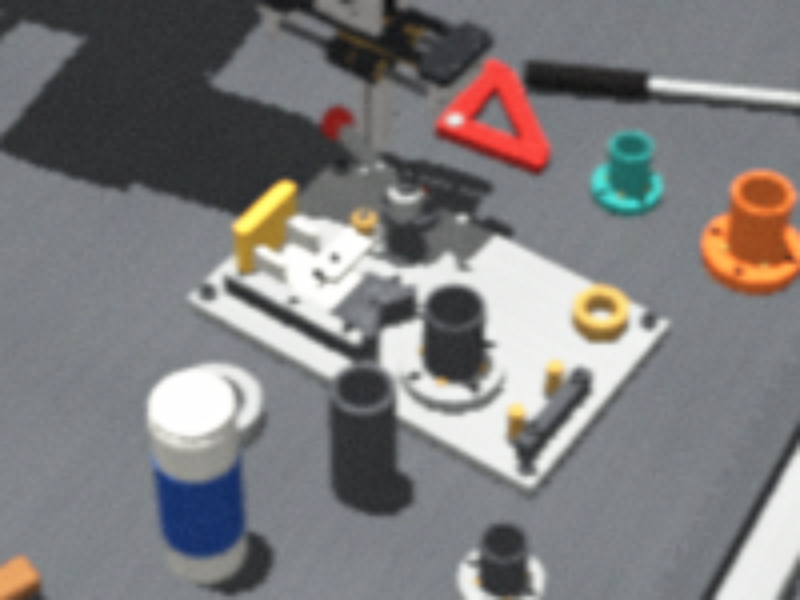

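The force rose to 22 N, well above the ~7 N of friction, so the lever is on its rear stop (ball at scene crop 338,122). I'll back off, lift, and check the cam angle from above.

Emit:
{"fn": "play_rows", "kwargs": {
  "commands": [
    {"x": 0.008,"y": 0.004,"z": 0,"wx": 0,"wy": 0,"wz": 0,"grip": 0},
    {"x": 0,"y": 0,"z": -0.04,"wx": 0,"wy": 0,"wz": 0,"grip": 0},
    {"x": 0,"y": 0,"z": -0.05,"wx": 0,"wy": 0,"wz": 0,"grip": 0},
    {"x": -0.03,"y": -0.015,"z": 0,"wx": 0,"wy": 0,"wz": 0,"grip": 0},
    {"x": -0.04,"y": -0.018,"z": 0,"wx": 0,"wy": 0,"wz": 0,"grip": 0},
    {"x": -0.04,"y": -0.018,"z": 0,"wx": 0,"wy": 0,"wz": 0,"grip": 0},
    {"x": -0.026,"y": 0,"z": 0,"wx": 0,"wy": 0,"wz": 0,"grip": 0},
    {"x": 0,"y": 0,"z": 0,"wx": 0,"wy": 0,"wz": 0,"grip": 0}
  ]
}}

```text
clock: 8.05
eef_pos: [421.6, -37.1, 148.4]
eef_rot: [-3.141, 0.0, 1.47]
wrist_force: [0.3, 0.6, 0.6]
finger_gap: 0.7
```

```bash
cat >> h.py <<'E'
def wproj(X,pos,rpy):
    i=manip.camera_info("wrist");K=i["intrinsics"];T=i["tool_from_camera"]
    R=Rn.from_euler("xyz",rpy).as_matrix(); t=R.T@(np.asarray(X,float)-pos); c=T[:3,:3].T@(t-T[:3,3])
    r=np.hypot(c[0],c[1]);a=np.arctan2(r,-c[2]); return np.array([K[0,2]+K[0,0]*a*c[0]/r,K[1,2]-K[0,0]*a*c[1]/r])
E
python3 - <<'E'
from h import *
f,z,s=tcpF(); print(f,z,s["wrist_force"],s["clock"])
p,d=manip.camera("wrist"); cv2.imwrite("pics/w4.png",p[:,:,::-1])
p=p.astype(int);red=(p[...,0]>90)&(p[...,1]<45)&(p[...,2]<45); red[:150]=0
m,c,st=blob(red); b=toF(wray(c,73,s["eef_pos"],s["eef_rot"])); v=b-[-51,41]; print("wrist",c,st,b,np.hypot(*v),"cam",np.arctan2(v[1],v[0])-np.deg2rad(25))
p,d=manip.camera("scene"); cv2.imwrite("pics/s4.png",cv2.resize(p[150:300,180:380,::-1],None,fx=4,fy=4))
p=p.astype(int);red=(p[...,0]>90)&(p[...,1]<60)&(p[...,2]<60); red[:170]=0;red[:,:240]=0;red[:,290:]=0;red[200:]=0
m,c,st=blob(red); b=toF(ray("scene",c,73)); v=b-[-51,41]; print("scene",c,st,b,np.hypot(*v),"cam",np.arctan2(v[1],v[0])-np.deg2rad(25))
E
```

```text
[-161.99975883  -42.86309423] 148.43414351487257 [0.27019992 0.55034166 0.62816775] 8.05Traceback (most recent call last):
  File "<stdin>", line 5, in <module>
  File "h.py", line 14, in blob
    n,l,s,c=cv2.connectedComponentsWithStats(m.astype(np.uint8)); k=1+np.argmax(s[1:,4]); return l==k,c[k],s[k]
                                                                      ~~~~~~~~~^^^^^^^^^
    return _wrapfunc(a, 'argmax', axis=axis, out=out, **kwds)
    return bound(*args, **kwds)
ValueError: attempt to get argmax of an empty sequence
```

View pics/w4.png

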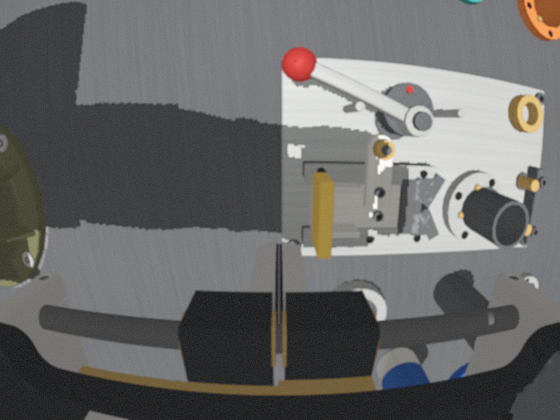

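The wrist view is clear: ball (299,64), hub (421,121), rear pin just beside the bar at (359,107), yellow plate's rear top edge around (317,175..255), red dot (409,90). Computing positions from it.

Run:
```python
from h import *
f,z,s=tcpF(); P,Q=s["eef_pos"],s["eef_rot"]
W=lambda q,z: toF(wray(q,z,P,Q))
b=W((299,64),73);h=W((421,121),91);v=b-h
print("ball",b,"hub",h,"r",np.hypot(*v),"cam",np.arctan2(v[1],v[0])-np.deg2rad(25), "cam nominal",np.arctan2(b[1]-41,b[0]+51)-np.deg2rad(25))
p=cv2.imread("pics/w4.png").astype(int)
yel=(p[...,2]>110)&(p[...,1]>70)&(p[...,0]<60)&(p[...,2]-p[...,0]>70); yel[:160]=0; yel[270:]=0; yel[:,:300]=0;yel[:,350:]=0
m,c,st=blob(yel); print(c,st)
for r in (185,215,245):
    xs=np.where(m[r])[0]; print(r,xs.min(),xs.max(),W((xs.min(),r),88),W((xs.max(),r),88))
print("roller",W((384,149),65), "dowelL",W((529,184),46),"flange pipe top",W((510,223),92))
for c in [(-160,100),(-160,-100)]: print(wproj([*F(*c),16],P,Q))
```

```text
ball [-145.59257018   82.77373756] hub [-52.18151928  41.36623916] r 102.1773230939516 cam 2.2880065855032403 cam nominal 2.2893991020163598
[316.66575342 204.91232877] [313 172  15  79 365]
185 314 319 [-134.96319393  -10.50244729] [-131.15973265  -10.49047097]
215 314 318 [-134.41573397  -34.01747057] [-131.302381    -34.03019842]
245 315 317 [-132.87648664  -58.83212342] [-131.27273151  -58.85078875]
roller [-73.57263167  16.35282802] dowelL [114.77818546 -12.20484909] flange pipe top [ 51.99975919 -41.79691779]
[279.98777496  57.28729623]
[280.4804862  256.82193756]
```

Measured: cam ≈2.29 (on its rear stop), yellow rear face at x≈-134.5, roller x≈-74. That puts the slide at about 7 mm, still back. At full travel the face should be near -77, so the finger centre should be near x≈-89.5. Descending behind the plate.

Emit:
{"fn": "play_rows", "kwargs": {
  "commands": [
    {"x": 0.003,"y": 0,"z": 0.03,"wx": 0,"wy": 0,"wz": 0,"grip": 0},
    {"x": 0,"y": 0,"z": 0.03,"wx": 0,"wy": 0,"wz": 0,"grip": 0},
    {"x": 0,"y": 0,"z": 0.03,"wx": 0,"wy": 0,"wz": 0,"grip": 0},
    {"x": 0,"y": 0,"z": 0.008,"wx": 0,"wy": 0,"wz": 0,"grip": 0},
    {"x": 0,"y": 0,"z": 0,"wx": 0,"wy": 0,"wz": 0,"grip": 0}
  ]
}}

```text
clock: 8.72
eef_pos: [422.3, -32.7, 50.6]
eef_rot: [-3.141, -0.0, 1.473]
wrist_force: [-0.1, -0.0, -0.0]
finger_gap: 0.4
```

Emit:
{"fn": "play_rows", "kwargs": {
  "commands": [
    {"x": 0,"y": 0.008,"z": 0,"wx": 0,"wy": 0,"wz": 0,"grip": 0},
    {"x": 0,"y": 0.008,"z": 0,"wx": 0,"wy": 0,"wz": 0,"grip": 0},
    {"x": 0,"y": 0.006,"z": 0,"wx": 0,"wy": 0,"wz": 0,"grip": 0},
    {"x": 0,"y": 0.006,"z": 0,"wx": 0,"wy": 0,"wz": 0,"grip": 0},
    {"x": 0,"y": 0.006,"z": 0,"wx": 0,"wy": 0,"wz": 0,"grip": 0},
    {"x": 0,"y": 0.006,"z": 0,"wx": 0,"wy": 0,"wz": 0,"grip": 0},
    {"x": 0,"y": 0.005,"z": 0,"wx": 0,"wy": 0,"wz": 0,"grip": 0},
    {"x": 0,"y": 0.005,"z": 0,"wx": 0,"wy": 0,"wz": 0,"grip": 0}
  ]
}}

```text
clock: 9.72
eef_pos: [471.7, -38.2, 50.4]
eef_rot: [-3.14, -0.0, 1.472]
wrist_force: [-7.7, -0.0, 6.3]
finger_gap: 0.3
```

Run:
```python
from h import *
f,z,s=tcpF(); P,Q=s["eef_pos"],s["eef_rot"]; print(f,z,s["wrist_force"],s["clock"],"face est",f[0]+12.5)
p,d=manip.camera("wrist"); cv2.imwrite("pics/w5.png",p[:,:,::-1])
```

```text
[-112.01785045  -39.0794879 ] 50.41710017335028 [-7.68637955 -0.00769642  6.28817932] 9.725 face est -99.51785045371204
```

View pics/w5.png

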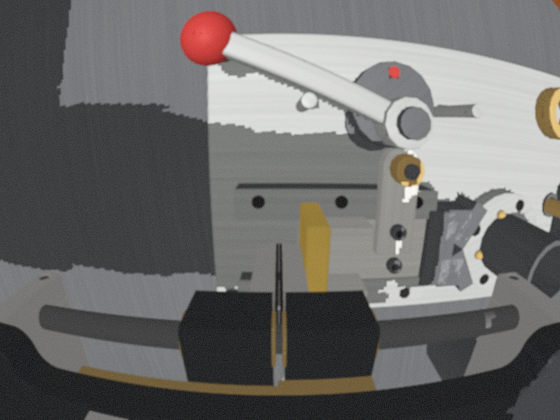

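The slide is moving: the roller at (408,168) is passing the cam and the jaw has reached the flange. The push force is about 8 N. Continuing, slower.

Emit:
{"fn": "play_rows", "kwargs": {
  "commands": [
    {"x": 0,"y": 0.003,"z": 0,"wx": 0,"wy": 0,"wz": 0,"grip": 0},
    {"x": 0,"y": 0.003,"z": 0,"wx": 0,"wy": 0,"wz": 0,"grip": 0},
    {"x": 0,"y": 0.003,"z": 0,"wx": 0,"wy": 0,"wz": 0,"grip": 0},
    {"x": 0,"y": 0.003,"z": 0,"wx": 0,"wy": 0,"wz": 0,"grip": 0},
    {"x": 0,"y": 0.003,"z": 0,"wx": 0,"wy": 0,"wz": 0,"grip": 0},
    {"x": 0,"y": 0.003,"z": 0,"wx": 0,"wy": 0,"wz": 0,"grip": 0},
    {"x": 0,"y": 0.001,"z": 0,"wx": 0,"wy": 0,"wz": 0,"grip": 0}
  ]
}}

```text
clock: 10.65
eef_pos: [490.5, -40.0, 50.3]
eef_rot: [-3.14, -0.0, 1.472]
wrist_force: [-8.4, 1.1, 6.0]
finger_gap: 0.4
```

Run:
```python
from h import *
f,z,s=tcpF(); P,Q=s["eef_pos"],s["eef_rot"]; print(f,z,s["wrist_force"],s["clock"],"face est",f[0]+12.5)
```

```text
[-93.15655931 -39.06189974] 50.330870664338406 [-8.44079537  1.05056115  5.96781162] 10.65 face est -80.65655930743173
```

Emit:
{"fn": "play_rows", "kwargs": {
  "commands": [
    {"x": 0,"y": 0.001,"z": 0,"wx": 0,"wy": 0,"wz": 0,"grip": 0},
    {"x": 0,"y": 0.001,"z": 0,"wx": 0,"wy": 0,"wz": 0,"grip": 0},
    {"x": 0,"y": 0.001,"z": 0,"wx": 0,"wy": 0,"wz": 0,"grip": 0}
  ]
}}

```text
clock: 11.02
eef_pos: [493.4, -40.3, 50.3]
eef_rot: [-3.14, -0.0, 1.472]
wrist_force: [-7.6, 1.3, 5.0]
finger_gap: 0.3
```

Emit:
{"fn": "play_rows", "kwargs": {
  "commands": [
    {"x": 0,"y": 0.001,"z": 0,"wx": 0,"wy": 0,"wz": 0,"grip": 0}
  ]
}}

```text
clock: 11.15
eef_pos: [494.3, -40.4, 50.3]
eef_rot: [-3.14, -0.0, 1.472]
wrist_force: [-7.6, 0.2, 6.3]
finger_gap: 0.4
```

Emit:
{"fn": "play_rows", "kwargs": {
  "commands": [
    {"x": 0,"y": 0.001,"z": 0,"wx": 0,"wy": 0,"wz": 0,"grip": 0}
  ]
}}

```text
clock: 11.28
eef_pos: [495.3, -40.5, 50.3]
eef_rot: [-3.14, -0.0, 1.472]
wrist_force: [-8.7, 0.1, 5.1]
finger_gap: 0.1
```

Emit:
{"fn": "play_rows", "kwargs": {
  "commands": [
    {"x": 0,"y": 0.001,"z": 0,"wx": 0,"wy": 0,"wz": 0,"grip": 0}
  ]
}}

```text
clock: 11.4
eef_pos: [495.8, -40.5, 50.3]
eef_rot: [-3.139, -0.0, 1.472]
wrist_force: [-16.1, 1.9, 13.5]
finger_gap: 0.8
```

Emit:
{"fn": "play_rows", "kwargs": {
  "commands": [
    {"x": 0,"y": 0.001,"z": 0,"wx": 0,"wy": 0,"wz": 0,"grip": 0}
  ]
}}

```text
clock: 11.52
eef_pos: [495.9, -40.5, 50.3]
eef_rot: [-3.136, -0.0, 1.472]
wrist_force: [-24.9, 2.2, 19.4]
finger_gap: 0.4
```

Run:
```python
from h import *
f,z,s=tcpF(); P,Q=s["eef_pos"],s["eef_rot"]; print(f,z,s["wrist_force"],s["clock"],"face est",f[0]+12.5)
p,d=manip.camera("wrist"); cv2.imwrite("pics/w6.png",p[:,:,::-1])
```

```text
[-87.7300559  -39.08031466] 50.31641328925923 [-24.89602811   2.23020935  19.39818454] 11.525 face est -75.23005590326481
```

View pics/w6.png

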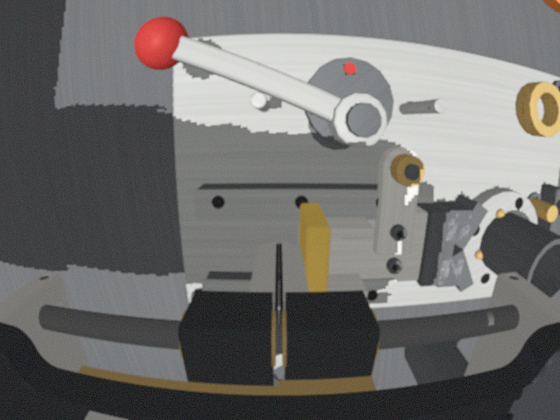

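The force now climbs without motion (face stopped at x≈-75), so the flange is against the dowels. I'll press a little more, hold, and back off.

Emit:
{"fn": "play_rows", "kwargs": {
  "commands": [
    {"x": 0,"y": 0.001,"z": 0,"wx": 0,"wy": 0,"wz": 0,"grip": 0},
    {"x": 0,"y": 0.0005,"z": 0,"wx": 0,"wy": 0,"wz": 0,"grip": 0},
    {"x": 0,"y": 0,"z": 0,"wx": 0,"wy": 0,"wz": 0,"grip": 0},
    {"x": 0,"y": 0,"z": 0,"wx": 0,"wy": 0,"wz": 0,"grip": 0}
  ]
}}

```text
clock: 12.08
eef_pos: [495.9, -40.5, 50.3]
eef_rot: [-3.133, -0.0, 1.472]
wrist_force: [-34.6, 1.2, 25.4]
finger_gap: 0.3
```

Emit:
{"fn": "play_rows", "kwargs": {
  "commands": [
    {"x": 0,"y": -0.004,"z": 0,"wx": 0,"wy": 0,"wz": 0,"grip": 0},
    {"x": 0,"y": -0.03,"z": 0,"wx": 0,"wy": 0,"wz": 0,"grip": 0},
    {"x": 0,"y": -0.03,"z": 0,"wx": 0,"wy": 0,"wz": 0,"grip": 0},
    {"x": 0,"y": 0,"z": -0.05,"wx": 0,"wy": 0,"wz": 0,"grip": 0},
    {"x": 0,"y": 0,"z": -0.05,"wx": 0,"wy": 0,"wz": 0,"grip": 0},
    {"x": 0,"y": 0,"z": 0,"wx": 0,"wy": 0,"wz": 0,"grip": 0},
    {"x": 0,"y": 0,"z": 0,"wx": 0,"wy": 0,"wz": 0,"grip": 0}
  ]
}}

```text
clock: 12.95
eef_pos: [435.5, -34.6, 149.8]
eef_rot: [-3.141, -0.0, 1.472]
wrist_force: [0.4, 0.6, -0.3]
finger_gap: 0.4
```

Run:
```python
from h import *
f,z,s=tcpF(); P,Q=s["eef_pos"],s["eef_rot"]; print(f,z,s["wrist_force"],s["clock"])
p,d=manip.camera("wrist"); cv2.imwrite("pics/w7.png",p[:,:,::-1]); np.savez("w7.npz",P=P,Q=Q)
p,d=manip.camera("scene"); cv2.imwrite("pics/s7.png",cv2.resize(p[150:300,180:380,::-1],None,fx=4,fy=4))
```

```text
[-148.40317291  -39.05190616] 149.76050276667743 [ 0.41081716  0.59741795 -0.28706955] 12.95
```

View pics/w7.png

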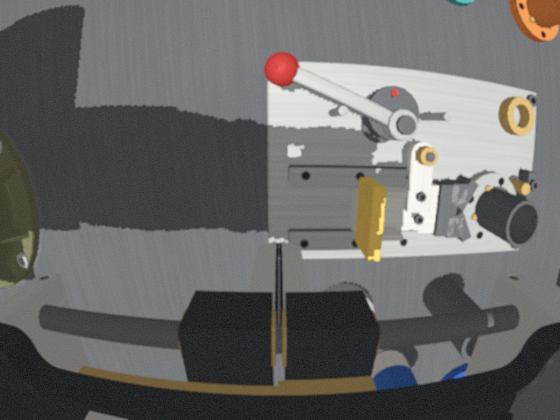

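View pics/s7.png

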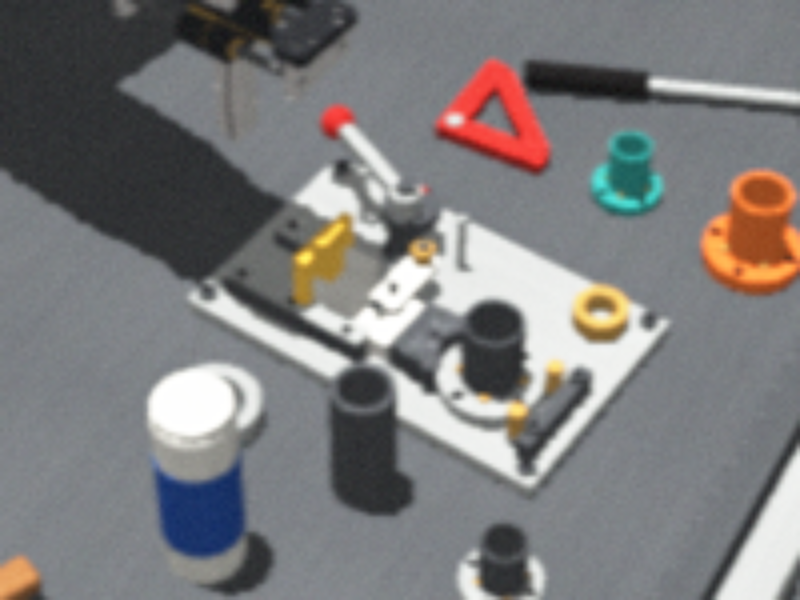

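Flange against both dowels (scene crop 490,375), slide forward, roller (425,156 in the wrist view) past the cam. Next I place the finger behind the lever, outboard of the rear pin.

Emit:
{"fn": "play_rows", "kwargs": {
  "commands": [
    {"x": 0.03,"y": 0.006,"z": 0,"wx": 0,"wy": 0,"wz": 0,"grip": 0},
    {"x": 0.03,"y": 0.006,"z": 0,"wx": 0,"wy": 0,"wz": 0,"grip": 0},
    {"x": 0.0255,"y": 0.0054,"z": 0,"wx": 0,"wy": 0,"wz": 0,"grip": 0},
    {"x": 0,"y": 0,"z": 0,"wx": 0,"wy": 0,"wz": 0,"grip": 0},
    {"x": 0,"y": 0,"z": 0.03,"wx": 0,"wy": 0,"wz": 0,"grip": 0},
    {"x": 0,"y": 0,"z": 0.03,"wx": 0,"wy": 0,"wz": 0,"grip": 0},
    {"x": 0,"y": 0,"z": 0.03,"wx": 0,"wy": 0,"wz": 0,"grip": 0},
    {"x": 0,"y": 0,"z": 0,"wx": 0,"wy": 0,"wz": 0,"grip": 0},
    {"x": 0,"y": 0,"z": 0,"wx": 0,"wy": 0,"wz": 0,"grip": 0}
  ]
}}

```text
clock: 14.18
eef_pos: [461.6, 48.4, 61.2]
eef_rot: [3.141, -0.0, 1.472]
wrist_force: [0.0, 1.1, 0.1]
finger_gap: 0.5
```

Run:
```python
from h import *
f,z,s=tcpF(); print(f,z,s["wrist_force"],s["clock"])
prev=f
for th in list(range(153,32,-8))+[29,27,25]:
    w=wp(th,-1); print(th,w.round(1),(w-prev)[::-1].round(1)); prev=w
```

```text
[-130.53046358   46.057185  ] 61.226062960847095 [0.04571725 1.11723232 0.10159506] 14.175
153 [-127.3   58.7] [12.7  3.3]
145 [-124.6   68.4] [9.7 2.7]
137 [-120.5   77.9] [9.5 4.1]
129 [-115.   87.] [9.1 5.5]
121 [-108.    95.4] [8.4 7. ]
113 [-99.7 102.9] [7.5 8.3]
105 [-90.1 109.2] [6.3 9.6]
97 [-79.5 114.1] [ 4.9 10.6]
89 [-68.3 117.3] [ 3.2 11.2]
81 [-58.5 119.1] [1.8 9.8]
73 [-48.2 119.6] [ 0.5 10.3]
65 [-37.7 118.6] [-1.  10.5]
57 [-27.1 116.1] [-2.5 10.6]
49 [-16.7 111.9] [-4.2 10.3]
41 [ -6.9 106.1] [-5.8  9.8]
33 [ 2.1 98.8] [-7.4  9. ]
29 [ 6.2 94.5] [-4.2  4.1]
27 [ 8.2 92.3] [-2.3  1.9]
25 [10.  89.9] [-2.3  1.9]
```

Emit:
{"fn": "play_rows", "kwargs": {
  "commands": [
    {"x": 0.0127,"y": 0.0033,"z": 0,"wx": 0,"wy": 0,"wz": 0,"grip": 0},
    {"x": 0.0097,"y": 0.0027,"z": 0,"wx": 0,"wy": 0,"wz": 0,"grip": 0},
    {"x": 0.0095,"y": 0.0041,"z": 0,"wx": 0,"wy": 0,"wz": 0,"grip": 0},
    {"x": 0.0091,"y": 0.0055,"z": 0,"wx": 0,"wy": 0,"wz": 0,"grip": 0},
    {"x": 0.0084,"y": 0.007,"z": 0,"wx": 0,"wy": 0,"wz": 0,"grip": 0},
    {"x": 0.0075,"y": 0.0083,"z": 0,"wx": 0,"wy": 0,"wz": 0,"grip": 0},
    {"x": 0.0063,"y": 0.0096,"z": 0,"wx": 0,"wy": 0,"wz": 0,"grip": 0},
    {"x": 0.0049,"y": 0.0106,"z": 0,"wx": 0,"wy": 0,"wz": 0,"grip": 0},
    {"x": 0.0032,"y": 0.0112,"z": 0,"wx": 0,"wy": 0,"wz": 0,"grip": 0},
    {"x": 0.0018,"y": 0.0098,"z": 0,"wx": 0,"wy": 0,"wz": 0,"grip": 0},
    {"x": 0,"y": 0,"z": 0,"wx": 0,"wy": 0,"wz": 0,"grip": 0}
  ]
}}

```text
clock: 15.55
eef_pos: [540.5, 114.9, 60.9]
eef_rot: [-3.141, 0.0, 1.472]
wrist_force: [-1.3, 0.5, -1.2]
finger_gap: 0.4
```

Run:
```python
from h import *
f,z,s=tcpF(); print(f,z,s["wrist_force"],s["clock"],"want",wp(81,-1))
p,d=manip.camera("wrist"); cv2.imwrite("pics/w8.png",p[:,:,::-1])
```

```text
[-58.53709698 119.99411132] 60.8976358077477 [-1.33420738  0.48528238 -1.23239619] 15.55 want [-58.4672819  119.13005083]
```

View pics/w8.png

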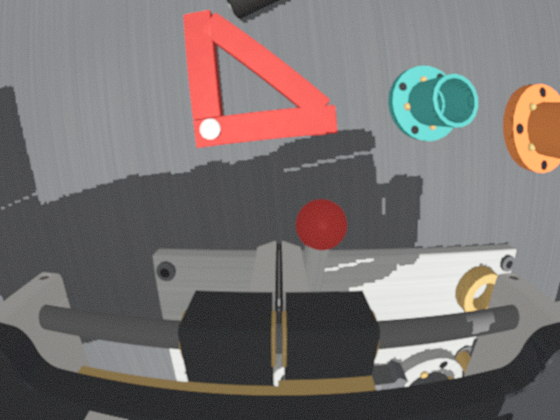

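The ball (321,224) is now ahead of the finger, so the lever is following. Continuing forward to about 33°, then small steps to the stop.

Emit:
{"fn": "play_rows", "kwargs": {
  "commands": [
    {"x": 0,"y": 0.0103,"z": 0,"wx": 0,"wy": 0,"wz": 0,"grip": 0},
    {"x": -0.0015,"y": 0.0105,"z": 0,"wx": 0,"wy": 0,"wz": 0,"grip": 0},
    {"x": -0.0027,"y": 0.0106,"z": 0,"wx": 0,"wy": 0,"wz": 0,"grip": 0},
    {"x": -0.0042,"y": 0.0103,"z": 0,"wx": 0,"wy": 0,"wz": 0,"grip": 0},
    {"x": -0.0058,"y": 0.0098,"z": 0,"wx": 0,"wy": 0,"wz": 0,"grip": 0},
    {"x": -0.0074,"y": 0.009,"z": 0,"wx": 0,"wy": 0,"wz": 0,"grip": 0}
  ]
}}

```text
clock: 16.35
eef_pos: [597.5, 87.7, 60.5]
eef_rot: [-3.139, -0.0, 1.473]
wrist_force: [-8.7, 3.8, -0.8]
finger_gap: 0.4
```

Emit:
{"fn": "play_rows", "kwargs": {
  "commands": [
    {"x": -0.0021,"y": 0.002,"z": 0,"wx": 0,"wy": 0,"wz": 0,"grip": 0},
    {"x": -0.0021,"y": 0.002,"z": 0,"wx": 0,"wy": 0,"wz": 0,"grip": 0}
  ]
}}

```text
clock: 16.6
eef_pos: [601.1, 83.2, 60.5]
eef_rot: [-3.14, -0.001, 1.472]
wrist_force: [-7.0, 3.4, -0.1]
finger_gap: 0.6
```

Emit:
{"fn": "play_rows", "kwargs": {
  "commands": [
    {"x": -0.002,"y": 0.0017,"z": 0,"wx": 0,"wy": 0,"wz": 0,"grip": 0}
  ]
}}

```text
clock: 16.73
eef_pos: [602.7, 81.2, 60.6]
eef_rot: [-3.14, -0.001, 1.473]
wrist_force: [-6.4, 3.7, -1.3]
finger_gap: 0.3
```

Emit:
{"fn": "play_rows", "kwargs": {
  "commands": [
    {"x": -0.002,"y": 0.0017,"z": 0,"wx": 0,"wy": 0,"wz": 0,"grip": 0}
  ]
}}

```text
clock: 16.85
eef_pos: [604.1, 79.1, 60.6]
eef_rot: [-3.14, -0.001, 1.473]
wrist_force: [-7.2, 3.9, -0.4]
finger_gap: 0.4
```

Run:
```python
from h import *
f,z,s=tcpF(); print(f,z,s["wrist_force"],s["clock"],"want",wp(25,-1))
p,d=manip.camera("scene"); cv2.imwrite("pics/s9.png",cv2.resize(p[150:300,180:380,::-1],None,fx=4,fy=4))
```

```text
[ 8.35096911 90.53613514] 60.60491440646203 [-7.23791738  3.92512334 -0.39576458] 16.85 want [10.04692703 89.91576282]
```

View pics/s9.png

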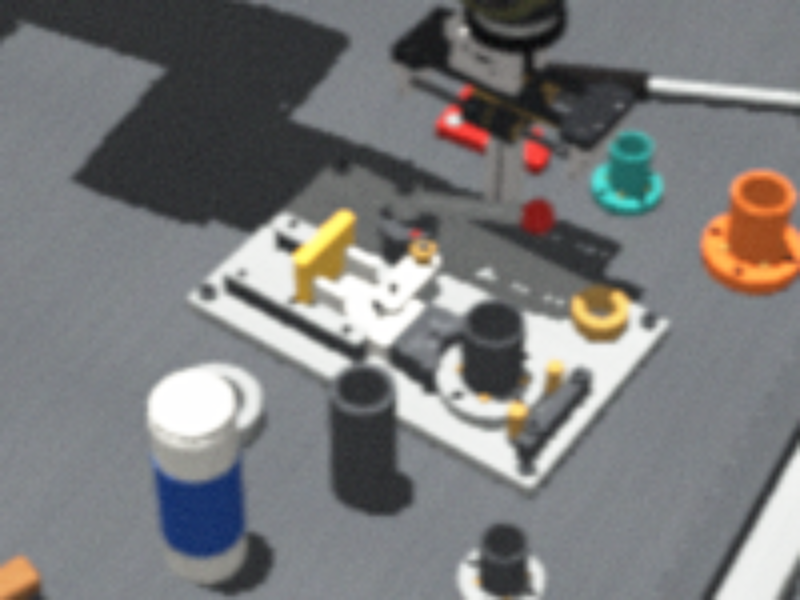

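The red dot is now beside the roller (crop 418,238) and the force is still only friction. Stepping on until the stop is felt.

Emit:
{"fn": "play_rows", "kwargs": {
  "commands": [
    {"x": -0.0015,"y": 0.001,"z": 0,"wx": 0,"wy": 0,"wz": 0,"grip": 0}
  ]
}}

```text
clock: 17.02
eef_pos: [604.8, 77.7, 60.6]
eef_rot: [-3.139, -0.001, 1.473]
wrist_force: [-10.1, 9.9, 1.3]
finger_gap: 0.9
```

Emit:
{"fn": "play_rows", "kwargs": {
  "commands": [
    {"x": -0.0015,"y": 0.001,"z": 0,"wx": 0,"wy": 0,"wz": 0,"grip": 0}
  ]
}}

```text
clock: 17.15
eef_pos: [604.9, 77.3, 60.5]
eef_rot: [-3.137, -0.003, 1.473]
wrist_force: [-15.2, 18.2, 3.0]
finger_gap: 0.3
```

Emit:
{"fn": "play_rows", "kwargs": {
  "commands": [
    {"x": -0.0015,"y": 0.0007,"z": 0,"wx": 0,"wy": 0,"wz": 0,"grip": 0}
  ]
}}

```text
clock: 17.27
eef_pos: [605.0, 77.0, 60.5]
eef_rot: [-3.136, -0.004, 1.473]
wrist_force: [-18.8, 26.7, 5.0]
finger_gap: 0.3
```

The force climbs to 33 N with almost no motion, so the lever is on its front stop. Backing off and lifting clear to check.

Emit:
{"fn": "play_rows", "kwargs": {
  "commands": [
    {"x": 0.01,"y": -0.005,"z": 0,"wx": 0,"wy": 0,"wz": 0,"grip": 0},
    {"x": 0.02,"y": -0.012,"z": 0,"wx": 0,"wy": 0,"wz": 0,"grip": 0},
    {"x": 0,"y": 0,"z": -0.05,"wx": 0,"wy": 0,"wz": 0,"grip": 0},
    {"x": 0,"y": 0,"z": -0.05,"wx": 0,"wy": 0,"wz": 0,"grip": 0},
    {"x": 0,"y": 0,"z": -0.04,"wx": 0,"wy": 0,"wz": 0,"grip": 0},
    {"x": -0.05,"y": -0.03,"z": 0,"wx": 0,"wy": 0,"wz": 0,"grip": 0},
    {"x": -0.05,"y": -0.03,"z": 0,"wx": 0,"wy": 0,"wz": 0,"grip": 0},
    {"x": -0.05,"y": -0.03,"z": 0,"wx": 0,"wy": 0,"wz": 0,"grip": 0},
    {"x": 0,"y": -0.03,"z": 0,"wx": 0,"wy": 0,"wz": 0,"grip": 0},
    {"x": 0,"y": 0,"z": 0,"wx": 0,"wy": 0,"wz": 0,"grip": 0},
    {"x": 0,"y": 0,"z": 0,"wx": 0,"wy": 0,"wz": 0,"grip": 0}
  ]
}}

```text
clock: 18.65
eef_pos: [459.5, -32.0, 200.9]
eef_rot: [3.14, 0.0, 1.473]
wrist_force: [0.3, -0.2, 0.5]
finger_gap: 0.6
```

Run:
```python
from h import *
f,z,s=tcpF(); print(f,z,s["wrist_force"],s["clock"]); np.savez("w10.npz",P=s["eef_pos"],Q=s["eef_rot"])
p,d=manip.camera("wrist"); cv2.imwrite("pics/w10.png",p[:,:,::-1])
p,d=manip.camera("scene"); cv2.imwrite("pics/s10.png",cv2.resize(p[150:300,180:380,::-1],None,fx=4,fy=4))
```

```text
[-124.74729417  -34.16009504] 200.88723826722574 [ 0.30404484 -0.19628608  0.49200006] 18.65
```

View pics/w10.png

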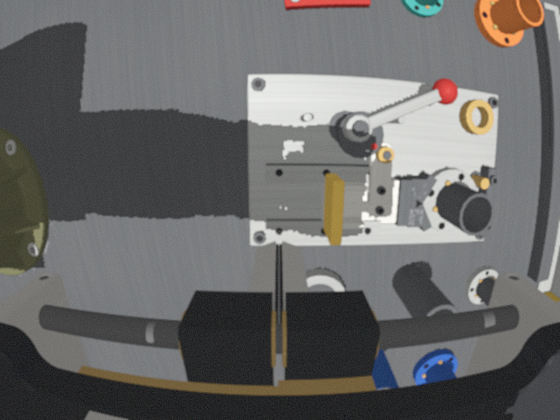

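View pics/s10.png

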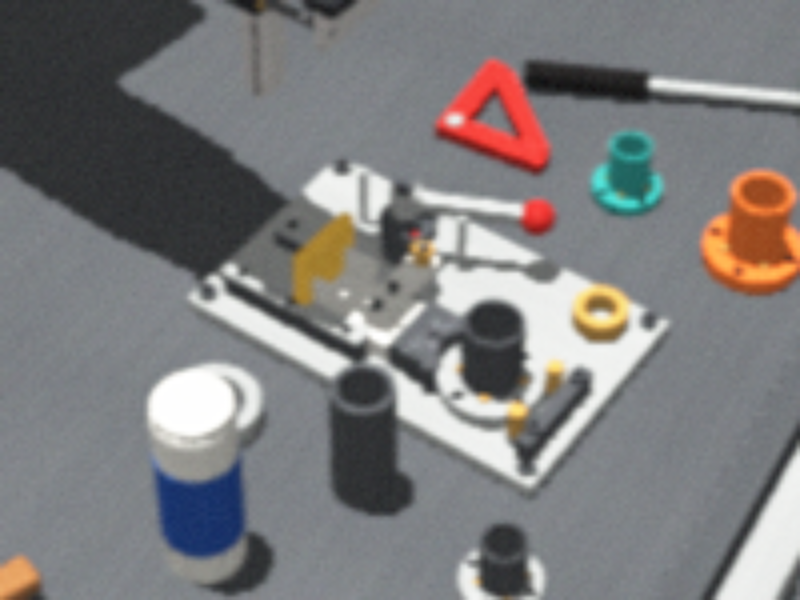

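Both views show the lever forward, the cam's red dot at the roller, and the flange between jaw and dowels. Next I measure the cam, roller and flange, using the top camera as well.

Run:
```python
from h import *
f,z,s=tcpF(); P,Q=s["eef_pos"],s["eef_rot"]
W=lambda q,z: toF(wray(q,z,P,Q))
b=W((445.5,91),73);h=W((360,126),91);print("wrist ball",b,"cam nominal",np.arctan2(b[1]-41,b[0]+51)-np.deg2rad(25),"via hub",h,np.arctan2(*(b-h)[::-1])-np.deg2rad(25))
print("roller",W((386,154.5),65))
p,d=manip.camera("top"); cv2.imwrite("pics/t10.png",cv2.resize(p[135:260,240:380,::-1],None,fx=4.8,fy=4.8,interpolation=cv2.INTER_CUBIC)); np.savez("t10.npz",p=p,d=d)
```

```text
wrist ball [45.24303748 84.87545837] cam nominal -0.008597779241496406 via hub [-51.32883151  42.60265543] -0.023725373632886737
roller [-16.52311285  15.18077597]
```

View pics/t10.png

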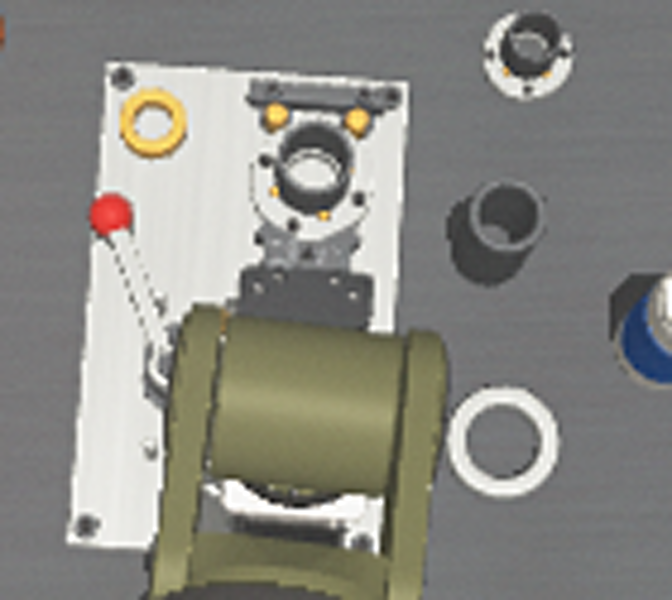

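Run:
```python
from h import *
# stub outer dark ring in crop: x 277..353, top edge ~121 ; compare predicted stub-top circle for seated flange
pts=np.array([proj("top",[*F(85+24*np.cos(a),-40+24*np.sin(a)),92]) for a in np.linspace(0,2*np.pi,40)])
c=(pts-[240,135])*4.8; print("pred stub top circle crop",c.min(0),c.max(0))
pf=np.array([proj("top",[*F(85+40*np.cos(a),-40+40*np.sin(a)),32]) for a in np.linspace(0,2*np.pi,40)])
c=(pf-[240,135])*4.8; print("pred flange disc crop",c.min(0),c.max(0))
im=cv2.imread("pics/t10.png")
for q in np.vstack([pts,pf]): cv2.circle(im,tuple(int(v) for v in (q-[240,135]+.5)*4.8),1,(255,0,255),-1)
cv2.imwrite("pics/t10o.png",im[60:260,180:450].repeat(2,0).repeat(2,1))
```

```text
pred stub top circle crop [275.10294469 117.65197188] [352.59704793 192.99043253]
pred flange disc crop [248.16683652 118.21553175] [372.08348628 238.89560393]
```

View pics/t10o.png

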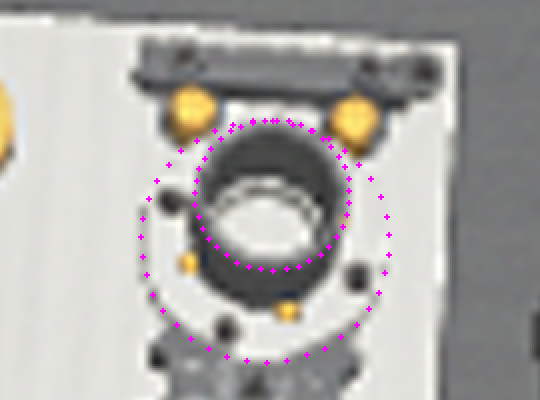

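The predicted circles for a seated flange (stub top and disc) fall on the image within about 1 mm. Cam ≈0, roller x=-16.5 (expected -16.8 at 64 mm), and the arm is clear at z≈200. Handing in.

```bash
python3 -c "
from cell import manip
print(manip.read_state()['wrist_force']); print(manip.sign_off())"
```

```text
[-0.04326486 -0.62579827  0.92719577]
the job is handed in; nothing more can be done
None
```

I clamped the flange and handed the job in at about 19 s of the 64 s allowed; no verdict comes back.

1. **Release:** with shut fingers I swung the lever to its rear stop. The cam measured about 2.29 rad with the slide still back at roughly 7 mm.
2. **Slide:** I pushed the yellow plate forward until the force rose from about 8 N to 43 N with no further motion, then backed off.
3. **Lock:** I swung the lever forward to its front stop, felt at 33 N, and moved the arm clear.

**Last checks:**
- **Cam:** about 0 rad (-0.01 to -0.02 by the wrist camera).
- **Slide:** the roller is at x = -16.5 mm against about -16.8 mm expected at full travel, so the slide is at about 64 mm.
- **Flange:** its outline in the top view matches the seated position to about 1 mm, against both dowels.
- **Bystanders:** nothing looked moved in the pictures. I did not measure every one of them.
- **Robot:** touching nothing, with wrist force about 0.

**Disagreements:**
- The scene camera placed the fixture 4 to 8 mm off the top view, so I relied on the top and wrist views.
- One wrist reading put the left dowel about 9 mm off, from a rough pixel near the picture's edge.
- The finger's final x when pushing came out about 1.5 mm further forward than predicted, which is within calibration error.

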